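# Hold the hand magnifier over the beetle specimen

## Task

The beetle needs a first look before it goes under the microscope: take the hand magnifier off its rest by the handle, carry it over the top of the bottle rack without touching the bottles, and hold it level with the lens centred about 25 mm above the amber block with the beetle, never touching the block. Finish while holding it still there; do not put it down. Leave the three specimens and both bottles where they are.

Things in the scene. Friction and masses are not known exactly. Their poses are not given: they have to be found in the camera images.
- magnifier: hand magnifier, 0.15 kg, lying level, its underside 30 mm above the table. Origin: underside of the red handle at the best grip place, near its centre of mass; +x points to the lens, z up. Handle 18 mm wide (y), 14 mm thick (z 0 to 14), x -78 to +36 mm. Round glass lens in a steel rim, 72 mm across, 8 mm thick (z 0 to 8), centred at x = +70 mm
- lens (a point): centre of the magnifier's lens rim, on its underside, at (70, 0, 0) mm of the magnifier
- rest: fixed dark wooden rest under the magnifier, left or right of the rack. Origin on the table under the magnifier's origin, same axes. Base 205 x 80 mm, 6 mm thick; a block under the lens and one under the handle's end (40 mm wide, side lips 36 mm high) rise to 30 mm. Between them, x -57 to +55 mm, the handle hangs clear, 24 mm above the base
- rack: fixed plywood bottle rack, open box 240 x 80 x 50 mm (x, y, z), standing between the magnifier's rest and the specimen tray, long side roughly along world x; origin under its centre. Three slots along x; bottles stand in the two end slots on a 5 mm floor, their tops 110 mm above the table
- bottle_a: loose amber bottle, 56 mm across, 105 mm high, black cap, standing in the rack's near slot; origin under its centre
- bottle_b: loose green bottle, 56 mm across, 105 mm high, black cap, standing in the rack's far slot; origin under its centre
- tray: fixed white specimen tray, 270 x 100 x 15 mm with a 5 mm floor, three compartments in a row along its x, one specimen in each in any order, on the other side of the rack from the magnifier; origin under its centre
- beetle: the target: loose see-through amber block, 44 x 44 mm and 30 mm high, with a black beetle showing at its top; stands in the tray, its top 35 mm above the table; origin under its centre, z up
- beetle_top (a point): centre of the amber block's top face, 30 mm above its origin
- crystal: loose purple crystals on a grey stone, 46 x 40 mm, 26 mm high, in the tray; origin under its centre
- fossil: loose round beige fossil with a brown spiral, 52 mm across, 20 mm high, in the tray; origin under its centre
Things that resemble listed ones, but are neither listed nor needed, are in the scene too. Leave any blue look-alike of the magnifier alone.

How it is judged:
On the way, in this order (a step that is already met when the one before it is completed fails the run):
1. the magnifier is lifted off its rest in the gripper (height (world z) of each of magnifier, lens above 0.05 m and contact force between magnifier and the fingers above 1 N and contact force between magnifier and rest below 0.1 N), for 0.1 s.
2. the magnifier passes over the rack (its lens or grip point above the rack's outline, both higher than the bottle tops) (height (world z) of each of magnifier, lens above 0.112 m and ((x of magnifier in the frame of rack between -0.12 and 0.12 m and y of magnifier in the frame of rack between -0.04 and 0.04 m) or (x of lens in the frame of rack between -0.12 and 0.12 m and y of lens in the frame of rack between -0.04 and 0.04 m))), for 0.05 s.
At the end, for the whole second after the job is handed in: The gripper holds the magnifier still and level (0.15 rad), touching nothing else, its lens centre within 12 mm sideways of the amber block's centre and its underside 12 to 40 mm above the block's top; specimens and bottles stand upright within 12 mm of their starts (horizontal distance between lens and beetle_top below 0.012 m and z of lens in the frame of beetle between 0.042 and 0.07 m and angle between each of magnifier, bottle_a, bottle_b, crystal, fossil, beetle's own z axis and vertical below 0.15 rad and linear speed of magnifier below 0.02 m/s and angular speed of magnifier below 0.15 rad/s and contact force between magnifier and the fingers above 1 N and contact force between magnifier and bottle_a below 0.1 N and contact force between magnifier and bottle_b below 0.1 N and contact force between magnifier and crystal below 0.1 N and contact force between magnifier and fossil below 0.1 N and contact force between magnifier and beetle below 0.1 N and contact force between magnifier and rest below 0.1 N and contact force between magnifier and rack below 0.1 N and contact force between magnifier and tray below 0.1 N and distance of each of bottle_a, bottle_b, crystal, fossil, beetle from where it was at the start of the episode below 0.012 m); the arm keeps its last pose, push and grip.
It fails at once if the amber block is touched by the magnifier or the robot (over 0.5 N) (contact force between any of magnifier, the arm, the fingers and beetle above 0.5 N).
It fails at once if a bottle is touched by the magnifier or the robot (over 1 N) (contact force between any of magnifier, the arm, the fingers and bottle_a above 1 N or contact force between any of magnifier, the arm, the fingers and bottle_b above 1 N).
It fails at once if a specimen or bottle is shifted more than 12 mm (distance of any of bottle_a, bottle_b, crystal, fossil, beetle from where it was at the start of the episode above 0.012 m).
It also fails if it takes over 45 s, if anything falls off the work surface, if the arm or the gripper's body presses on something with over 40 N, if the wrist force passes 120 N, or if a joint passes its speed limit or range.

## Robot

A 6-joint arm with a two-finger parallel gripper is mounted at the origin on the work surface. World frame = base frame: x ahead of the robot, y to its left, z up, the work surface at z = 0. Lengths are in m, angles in rad, forces in N, time in s.
With the tool pointing down it reaches from about 0.275 to 0.725 m from the base axis. Payload 15.9 kg.
Tool frame: the origin (TCP) lies midway between the tips of the shut fingers; the grasp point (between the pads) lies 19 mm behind it (r.grip_depth is the distance from the TCP to the grasp point, in m); z points along the fingers, y is the line along which they close (so a half turn about z gives the same grasp; the last joint's range is limited). The gripper opens to 85 mm and grips with 20 to 120 N. Pads are 22 mm wide; open, the fingers measure 114 mm over their backs; the gripper's body (76 mm by 85 mm) begins 54 mm behind the grasp point. The pads swing forward as they close: fully open they stand 13 mm farther back than shut.
Start: joints at [1.136, 0.213, -0.034, 1.323, 0, 1.571], TCP at [0.211, 0.453, 0.231] pointing down, gripper open.
Joint ranges: [-2.98, 2.98], [-0.74, 1.72], [-1.14, 1.35], [-2.1, 2.04], [-1.57, 1.44], [-3.14, 3.14]. Speed limits (rad/s): [1.89, 1.89, 2.39, 2.57, 3.14, 3.14].

## Interface

Orientations are given as [roll, pitch, yaw] about the fixed x, y, z axes, in that order (R = Rz(yaw) Ry(pitch) Rx(roll)).
In Python, from rig import r, cams, close_job gives the robot as it stands.
- The arm moves only by the tool send_rows, never from a script. Its argument "series" is a list of rows, each an object of numbers: "tx", "ty", "tz": the shift along the tool's x, y, z each as a share of 0.02 m, from -1 to 1; "wx", "wy", "wz": the turn, a rotation vector about the tool's x, y, z each as a share of 180 degrees, from -1 to 1; "fingers": the opening, from -1 (shut) to 1 (fully open). In form: [{"tx": .., "ty": .., "tz": .., "wx": .., "wy": .., "wz": .., "fingers": ..}, ...]. A call has 1 to 12 rows; each row shifts and turns the commanded pose from where the row before left it, along the tool's axes as they then stand; what a row does not reach is not made up. A row lasts 1/10 s, in which the tool goes at most 50 mm and 8.59 degrees, less where a joint would pass 70% of its speed; a pose out of reach is approached as far as the arm can. A call with a number of a shift or a turn outside -1 to 1 is refused whole. A call with a gripper value outside its range is refused whole. The fingers move at their own pace and stop on an object; the grip force is fixed at half the most. Time passes only in rows, so rows that do not move let the fingers close. It gives the time, the measured TCP pose, the force, the opening and the grip force at its end, in the units of the state.
- r.state(): the state, without advancing time (a new reading comes with each control period).
- cams.snapshot(name): name is "scene" or "top" or "wrist"; returns the picture (420x560x3 uint8, red, green, blue); there is no depth.
- cams.camera_params(name): a dict with "camera_matrix" (3x3 intrinsics, pixels), "R" (3x3) and "t" (3): a world point X has camera coordinates R X + t; the wrist camera has in their place "mount" (4x4, takes a point from camera to tool coordinates, whose origin is the TCP and whose axes are the flange's). Camera axes: x right, y down, z forward; pixel columns grow to the right and rows downward; lengths in m; the calibration is good to about 2 mm. A picture is of the moment at which its call begins: read the wrist's pose just before it. camera_params takes no time and is no camera call.
- close_job(): hands the job in; it is judged then, once.
The state is a dict: "time": time; "joint_pos": joint angles; "qd": joint speeds; "joint_efforts": joint torques, N m; "eef_pos": TCP position; "tcp_rot": TCP orientation; "ft_force": force on the tool from outside, world axes, zero at the start; "wrist_torque": the same for the moment, N m; "grip_width": finger opening in m; "finger_force": force on a finger pad.
Only numpy, scipy, OpenCV 4.12 (cv2) and the standard library are available. Lean on these libraries where they do the work, as an engineer would, in place of code of your own. Each camera call takes 0.05 s, during which the arm holds its last target. There are 200 camera calls.

## Working session

There is one attempt and no reset: what is moved stays moved. The work goes in short steps, Python scripts to look and compute and a tool call to move; the robot and the scene stay as the last step left them, time stands still between calls to the robot, and variables do not carry over. Pictures are saved under pics/ and viewed, at most 10 in all, crops included, and the job is handed in when it is done.

Besides the shell and the picture viewer there is one more tool, called after "Call:" by a JSON object that holds its "name" and its "arguments". send_rows: Moves the arm, as the interface text tells. Its arguments: {"type":"object","properties":{"series":{"type":"array","items":{"type":"object","properties":{"tx":{"type":"number"},"ty":{"type":"number"},"tz":{"type":"number"},"wx":{"type":"number"},"wy":{"type":"number"},"wz":{"type":"number"},"fingers":{"type":"number"}}}}},"required":["series"]}

```bash
mkdir -p pics
python3 - <<'E'
from rig import r,cams
import cv2,numpy as np
print(r.state(), r.grip_depth)
for n in("scene","top"):
    im=cams.snapshot(n);cv2.imwrite(f"pics/{n}0.png",im[:,:,::-1]);p=cams.camera_params(n);print(n,p)
print(cams.camera_params("wrist"))
E
```

```text
{'time': 0.0, 'joint_pos': array([ 1.13599932e+00,  2.13358451e-01, -3.50645158e-02,  1.32348510e+00,
        4.99805078e-06,  1.57081993e+00]), 'qd': array([ 1.42570932e-03,  6.78570389e-04,  2.43890193e-04, -9.71132206e-04,
       -1.33774686e-03,  3.40198643e-05]), 'joint_efforts': array([ 1.64722689e-03, -6.86156988e+01,  4.87117231e+01,  1.75427296e-02,
       -3.51965377e-05, -2.47078441e-05]), 'eef_pos': array([0.21046959, 0.45317243, 0.23081286]), 'tcp_rot': array([-3.14048091e+00, -4.97180793e-06,  2.70677204e+00]), 'ft_force': array([ 0.39364884, -0.08076749,  0.39315139]), 'wrist_torque': array([-0.05735114,  0.00543905,  0.01409601]), 'finger_force': 0.0, 'grip_width': 0.08524082654662232} 0.0187
scene {'camera_matrix': array([[395.44744409,   0.        , 277.05896798],
       [  0.        , 395.44744409, 207.76236018],
       [  0.        ,   0.        ,   1.        ]]), 'R': array([[-0.82961743,  0.55798346,  0.01973285],
       [ 0.35880077,  0.55988214, -0.74685607],
       [-0.4277814 , -0.61252465, -0.66469288]]), 't': array([ 0.4973335 , -0.0724921 ,  1.20269491])}
[... 205 characters left out ...]
0.99975176,  0.00842862],
       [-0.99439694,  0.01963843, -0.1038704 ],
       [ 0.10367909, -0.01052368, -0.99455513]]), 't': array([-0.12337966,  0.49028942,  1.13700475])}
{'camera_matrix': array([[319.22607532,   0.        , 284.94409356],
       [  0.        , 319.22607532, 209.19817741],
       [  0.        ,   0.        ,   1.        ]]), 'mount': array([[-3.38690218e-04, -9.56437244e-01, -2.91937807e-01,
         7.34474263e-02],
       [ 9.99999705e-01, -5.25391003e-04,  5.61124326e-04,
        -5.70249155e-04],
       [-6.90061701e-04, -2.91937530e-01,  9.56437140e-01,
        -1.43158131e-01],
       [ 0.00000000e+00,  0.00000000e+00,  0.00000000e+00,
         1.00000000e+00]])}
```

View pics/scene0.png

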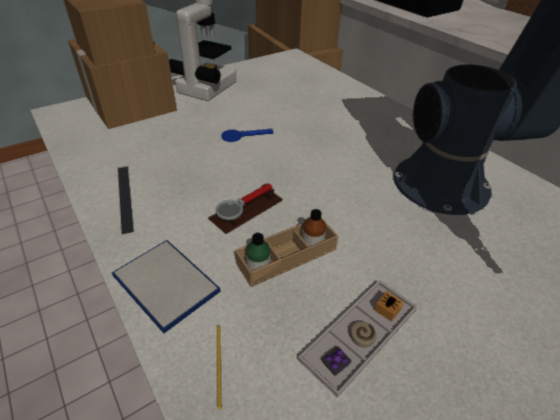

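View pics/top0.png

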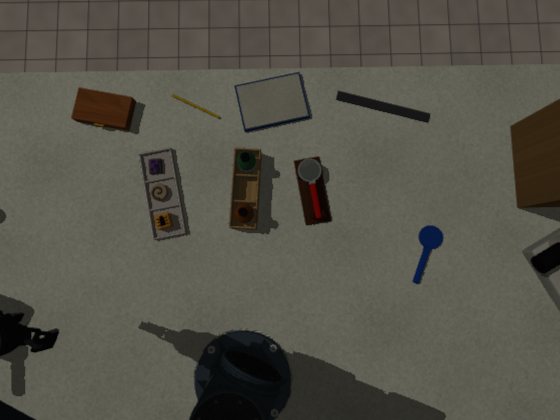

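Top view: red magnifier with its lens at (310,170) and handle at (318,203). Rack is at (246,188), with bottle_b at (246,160) and bottle_a at (243,213). The tray holds the crystal (156,165), fossil (160,192) and amber beetle (163,222).
Could be taken for the magnifier: red one at (315,190) and the blue look-alike at (428,250). I choose the red one on the dark rest by the description.

```bash
cat > h.py <<'E'
from rig import r,cams
import cv2,numpy as np
from scipy.spatial.transform import Rotation as Ro
def cam(n):
    p=cams.camera_params(n);K=p["camera_matrix"]
    if n!="wrist": return K,p["R"],p["t"]
    s=r.state();T=np.eye(4);T[:3,:3]=Ro.from_euler("xyz",s["tcp_rot"]).as_matrix();T[:3,3]=s["eef_pos"]
    M=np.linalg.inv(T@p["mount"]);return K,M[:3,:3],M[:3,3]
def ray(c,uv):
    K,R,t=c;d=R.T@np.linalg.inv(K)@np.r_[uv,1.];return -R.T@t,d/np.linalg.norm(d)
def plane(c,uv,z):
    o,d=ray(c,uv);return o+d*(z-o[2])/d[2]
def tri(rays):
    A=0;b=0
    for o,d in rays:
        P=np.eye(3)-np.outer(d,d);A=A+P;b=b+P@o
    X=np.linalg.solve(A,b);return X,[round(1e3*np.linalg.norm((np.eye(3)-np.outer(d,d))@(X-o)),1) for o,d in rays]
def mask(im,lo,hi,roi=None):
    h=cv2.cvtColor(im,cv2.COLOR_RGB2HSV);m=cv2.inRange(h,np.array(lo),np.array(hi))
    if roi:
        z=np.zeros_like(m);x0,y0,x1,y1=roi;z[y0:y1,x0:x1]=255;m&=z
    return m
def big(m):
    cs,_=cv2.findContours(m,cv2.RETR_EXTERNAL,cv2.CHAIN_APPROX_NONE);return max(cs,key=cv2.contourArea)
def cen(c):
    M=cv2.moments(c);return np.array([M["m10"]/M["m00"],M["m01"]/M["m00"]])
E
python3 - <<'E'
from h import *
np.set_printoptions(precision=4,suppress=True)
rois={"scene":{"red":(225,175,285,220),"amb":(365,280,410,325)},"top":{"red":(295,150,335,230),"amb":(148,205,180,235)}}
rng={"red":((0,190,90),(6,255,255)),"amb":((8,150,100),(22,255,255))}
R={"red":[],"amb":[]}
for n in("scene","top"):
    im=cams.snapshot(n);c=cam(n)
    for k in R:
        ct=big(mask(im,*rng[k],rois[n][k]));u=cen(ct);R[k].append(ray(c,u))
        print(n,k,cv2.contourArea(ct),u,cv2.minAreaRect(ct),plane(c,u,.044 if k=="red" else .035))
    if n=="top":
        for nm,uv,z in(("lens",(310,170),.038),("capb",(246,159),.11),("capa",(243,214),.11),("foss",(160,192),.025),("crys",(156,165),.03),*[("rackc",q,.05) for q in((234,149),(261,150),(257,229),(230,226))],*[("tray",q,.015) for q in((140,153),(173,149),(187,234),(154,240))],*[("rest",q,.006) for q in((294,160),(320,157),(331,221),(305,225))]): print(nm,plane(c,uv,z))
    cv2.imwrite(f"pics/{n}_crop.png",cv2.resize(im[130:240,130:340] if n=="top" else im[170:390,200:420],None,fx=3.6 if n=="top" else 2.6,fy=3.6 if n=="top" else 2.6,interpolation=cv2.INTER_CUBIC)[:,:,::-1])
for k in R: print(k,tri(R[k]))
E
```

```text
scene red 124.0 [256.6452 192.8616] ((256.679931640625, 192.80589294433594), (5.32371187210083, 29.86348533630371), 59.534454345703125) [ 0.5209 -0.2187  0.044 ]
scene amb 140.5 [389.9253 305.7307] ((390.00006103515625, 304.0000305175781), (22.62741470336914, 19.798988342285156), 45.0) [0.4754 0.2387 0.035 ]Traceback (most recent call last):
  File "<stdin>", line 9, in <module>
  File "h.py", line 26, in cen
    M=cv2.moments(c);return np.array([M["m10"]/M["m00"],M["m01"]/M["m00"]])
                                      ~~~~~~~~^~~~~~~~~
ZeroDivisionError: float division by zero
```

```bash
cat > m.py <<'E'
from h import *
np.set_printoptions(precision=4,suppress=True)
rois={"scene":{"red":(225,175,285,220),"amb":(370,285,408,322)},"top":{"red":(295,150,335,230),"amb":(148,205,180,235)}}
rng={"red":((0,190,90),(6,255,255)),"amb":((8,130,60),(24,255,255))}
R={"red":[],"amb":[]}
for n in("scene","top"):
    im=cams.snapshot(n);c=cam(n)
    for k in R:
        m=mask(im,*rng[k],rois[n][k]); ct=cv2.convexHull(cv2.findNonZero(m));u=cen(ct);R[k].append(ray(c,u))
        print(n,k,cv2.contourArea(ct),u,cv2.minAreaRect(ct),plane(c,u,.044 if k=="red" else .035))
    if n=="top":
        for nm,uv,z in(("lens",(310,170),.038),("capb",(246,159),.11),("capa",(243,214),.11),("foss",(160,192),.025),("crys",(156,165),.03),*[("rackc",q,.05) for q in((234,149),(261,150),(257,229),(230,226))],*[("tray",q,.015) for q in((140,153),(173,149),(187,234),(154,240))],*[("rest",q,.006) for q in((294,160),(320,157),(331,221),(305,225))]): print(nm,plane(c,uv,z))
        cv2.imwrite("pics/top_crop.png",cv2.resize(im[130:250,130:340],None,fx=3.6,fy=3.6,interpolation=cv2.INTER_CUBIC)[:,:,::-1])
for k in R: print(k,tri(R[k]))
E
python3 m.py
```

```text
scene red 147.0 [256.4943 192.8912] ((256.679931640625, 192.80589294433594), (5.32371187210083, 29.86348533630371), 59.534454345703125) [ 0.5214 -0.2188  0.044 ]
scene amb 483.0 [388.3934 305.4372] ((388.2307434082031, 305.1538391113281), (23.297405242919922, 22.742706298828125), 33.690067291259766) [0.4775 0.2364 0.035 ]
top red 0.5 [313.     197.3333] ((313.5185241699219, 199.99642944335938), (26.476404190063477, 0.03776943311095238), 79.11447143554688) [ 0.5274 -0.2176  0.044 ]
top amb 204.0 [161.8129 220.2141] ((162.04229736328125, 220.4884796142578), (14.822278022766113, 15.436219215393066), 74.74488067626953) [0.469  0.2319 0.035 ]
lens [ 0.6114 -0.2114  0.038 ]
capb [ 0.631  -0.0259  0.11  ]
capa [ 0.4752 -0.016   0.11  ]
foss [0.5553 0.2415 0.025 ]
crys [0.6372 0.253  0.03  ]
rackc [0.6768 0.0149 0.05  ]
rackc [ 0.6723 -0.0656  0.05  ]
rackc [ 0.4363 -0.0506  0.05  ]
rackc [0.4467 0.0282 0.05  ]
tray [0.6791 0.3074 0.015 ]
tray [0.6898 0.2065 0.015 ]
tray [0.4276 0.1621 0.015 ]
tray [0.4116 0.2607 0.015 ]
rest [ 0.6506 -0.1652  0.006 ]
rest [ 0.6586 -0.2461  0.006 ]
rest [ 0.4589 -0.2737  0.006 ]
rest [ 0.4482 -0.194   0.006 ]
red (array([ 0.5253, -0.216 ,  0.0482]), [np.float64(2.0), np.float64(2.0)])
amb (array([0.4705, 0.2338, 0.0259]), [np.float64(1.2), np.float64(1.2)])
```

View pics/top_crop.png

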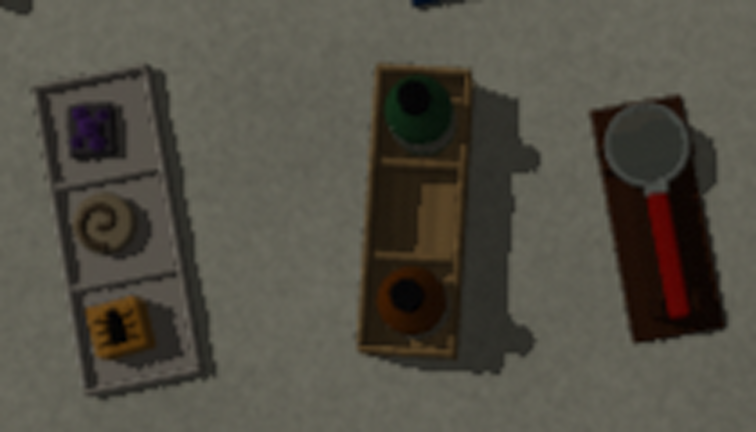

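The crop confirms the red handled magnifier with its lens at (645,143) on the dark rest, and the beetle block at (118,327). Next I turn the tool to the handle heading and go over the beetle for a wrist view.

Call:
{"name": "send_rows", "arguments": {"series": [{"wz":-0.037,"fingers":1},{"wz":-0.037,"fingers":1},{"wz":-0.037,"fingers":1},{"wz":-0.037,"fingers":1},{"wz":-0.037,"fingers":1},{"tx":-0.57,"ty":-1,"fingers":1},{"tx":-0.57,"ty":-1,"fingers":1},{"tx":-0.57,"ty":-1,"fingers":1},{"tx":-0.57,"ty":-1,"fingers":1},{"tx":-0.57,"ty":-1,"fingers":1},{"tx":-0.57,"ty":-1,"fingers":1},{"tx":-0.57,"ty":-1,"fingers":1}]}}

```text
invalid input at $.series[0]: expected keys tx, ty, tz, wx, wy, wz, fingers
```

Call:
{"name": "send_rows", "arguments": {"series": [{"tx":-0.57,"ty":-1,"fingers":1},{"tx":-0.57,"ty":-1,"fingers":1},{"tx":-0.57,"ty":-1,"fingers":1},{"tx":-0.57,"ty":-1,"fingers":1},{"tx":-0.57,"ty":-0.7,"fingers":1},{"fingers":1},{"fingers":1},{"fingers":1}]}}

```text
invalid input at $.series[0]: expected keys tx, ty, tz, wx, wy, wz, fingers
```

Run:
```python
from h import *
s=r.state();print(s["joint_pos"],s["eef_pos"],s["tcp_rot"])
np.savez("w1.npz",**dict(zip("KRt",cam("wrist"))));im=cams.snapshot("wrist");cv2.imwrite("pics/w1.png",im[:,:,::-1])
```

```text
[ 1.13597920e+00  2.13045966e-01 -3.46121927e-02  1.32347615e+00
  1.36812839e-05  1.57078235e+00] [0.21057248 0.45337659 0.23114858] [-3.14125468e+00 -1.36860069e-05  2.70678950e+00]
```

View pics/w1.png

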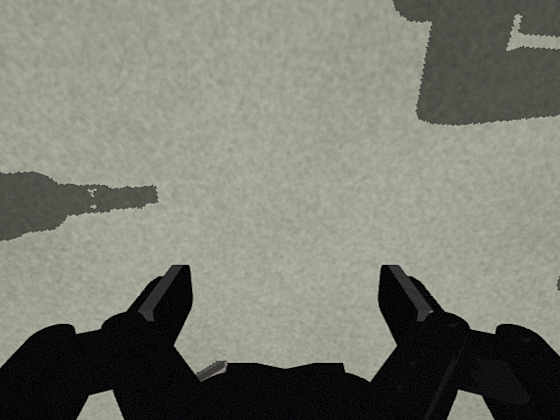

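The moves were refused because every key is required. The picture shows only bare table from the start pose.

Call:
{"name": "send_rows", "arguments": {"series": [{"tx":0,"ty":0,"tz":0,"wx":0,"wy":0,"wz":-0.037,"fingers":1},{"tx":0,"ty":0,"tz":0,"wx":0,"wy":0,"wz":-0.037,"fingers":1},{"tx":0,"ty":0,"tz":0,"wx":0,"wy":0,"wz":-0.037,"fingers":1},{"tx":0,"ty":0,"tz":0,"wx":0,"wy":0,"wz":-0.037,"fingers":1},{"tx":0,"ty":0,"tz":0,"wx":0,"wy":0,"wz":-0.037,"fingers":1},{"tx":-0.57,"ty":-1,"tz":0,"wx":0,"wy":0,"wz":0,"fingers":1},{"tx":-0.57,"ty":-1,"tz":0,"wx":0,"wy":0,"wz":0,"fingers":1},{"tx":-0.57,"ty":-1,"tz":0,"wx":0,"wy":0,"wz":0,"fingers":1},{"tx":-0.57,"ty":-1,"tz":0,"wx":0,"wy":0,"wz":0,"fingers":1},{"tx":-0.57,"ty":-1,"tz":0,"wx":0,"wy":0,"wz":0,"fingers":1},{"tx":-0.57,"ty":-1,"tz":0,"wx":0,"wy":0,"wz":0,"fingers":1},{"tx":-0.57,"ty":-1,"tz":0,"wx":0,"wy":0,"wz":0,"fingers":1}]}}

```text
time: 1.55
eef_pos: [0.3105, 0.3258, 0.2313]
tcp_rot: [3.142, 0.0, -2.995]
ft_force: [-0.2, -0.2, -0.4]
grip_width: 0.0856
finger_force: 0.0
```

Call:
{"name": "send_rows", "arguments": {"series": [{"tx":-0.57,"ty":-1,"tz":0,"wx":0,"wy":0,"wz":0,"fingers":1},{"tx":-0.57,"ty":-1,"tz":0,"wx":0,"wy":0,"wz":0,"fingers":1},{"tx":-0.57,"ty":-1,"tz":0,"wx":0,"wy":0,"wz":0,"fingers":1},{"tx":-0.57,"ty":-1,"tz":0,"wx":0,"wy":0,"wz":0,"fingers":1},{"tx":-0.57,"ty":-0.7,"tz":0,"wx":0,"wy":0,"wz":0,"fingers":1},{"tx":0,"ty":0,"tz":0,"wx":0,"wy":0,"wz":0,"fingers":1},{"tx":0,"ty":0,"tz":0,"wx":0,"wy":0,"wz":0,"fingers":1},{"tx":0,"ty":0,"tz":0,"wx":0,"wy":0,"wz":0,"fingers":1}]}}

```text
time: 2.35
eef_pos: [0.3797, 0.2423, 0.2313]
tcp_rot: [3.141, -0.0, -2.995]
ft_force: [0.1, 0.6, -0.7]
grip_width: 0.0856
finger_force: 0.0
```

Run:
```python
from h import *
s=r.state();print(s["joint_pos"],s["eef_pos"],s["tcp_rot"])
np.savez("w2.npz",**dict(zip("KRt",cam("wrist"))));im=cams.snapshot("wrist");cv2.imwrite("pics/w2.png",im[:,:,::-1])
```

```text
[ 5.67884813e-01  1.11094663e-01 -1.56328856e-01  1.30350621e+00
  1.70188168e-04  4.21037726e-01] [0.37967409 0.24229138 0.23129455] [ 3.14149185e+00 -1.91309434e-04 -2.99474557e+00]
```

View pics/w2.png

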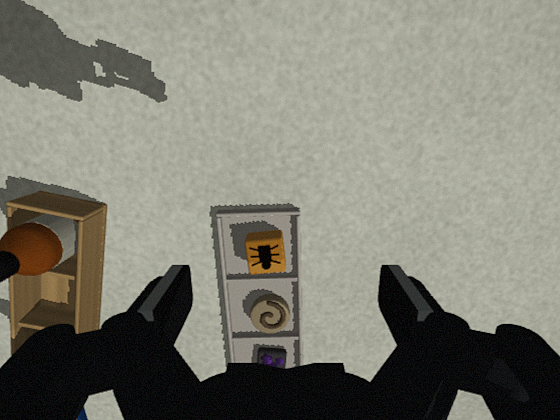

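The wrist view shows the beetle at (265,257) on the amber block (265,252), the fossil at (270,313), and bottle_a in the rack at left. I take a second place for triangulation on the way to the magnifier.

Call:
{"name": "send_rows", "arguments": {"series": [{"tx":-0.47,"ty":-0.85,"tz":0,"wx":0,"wy":0,"wz":0,"fingers":1},{"tx":-0.47,"ty":-0.85,"tz":0,"wx":0,"wy":0,"wz":0,"fingers":1},{"tx":-0.47,"ty":-0.85,"tz":0,"wx":0,"wy":0,"wz":0,"fingers":1},{"tx":-0.47,"ty":-0.85,"tz":0,"wx":0,"wy":0,"wz":0,"fingers":1},{"tx":-0.47,"ty":-0.85,"tz":0,"wx":0,"wy":0,"wz":0,"fingers":1},{"tx":-0.47,"ty":-0.85,"tz":0,"wx":0,"wy":0,"wz":0,"fingers":1},{"tx":0,"ty":0,"tz":0,"wx":0,"wy":0,"wz":0,"fingers":1},{"tx":0,"ty":0,"tz":0,"wx":0,"wy":0,"wz":0,"fingers":1},{"tx":0,"ty":0,"tz":0,"wx":0,"wy":0,"wz":0,"fingers":1}]}}

```text
time: 3.3
eef_pos: [0.4503, 0.1499, 0.2313]
tcp_rot: [3.141, -0.0, -2.994]
ft_force: [-0.8, -0.1, 0.4]
grip_width: 0.0854
finger_force: 0.0
```

Run:
```python
from h import *
np.set_printoptions(precision=4,suppress=True)
s=r.state();print(s["eef_pos"],s["tcp_rot"])
np.savez("w3.npz",**dict(zip("KRt",cam("wrist"))));im=cams.snapshot("wrist");cv2.imwrite("pics/w3.png",im[:,:,::-1])
B=[];A=[]
for k in(2,3):
    d=np.load(f"w{k}.npz");c=d["K"],d["R"],d["t"];im=cv2.imread(f"pics/w{k}.png")[:,:,::-1].copy()
    u0=c[0]@(c[1]@[.472,.234,.035]+c[2]);u0=(u0[:2]/u0[2]).astype(int);x,y=u0;print(k,u0)
    roi=(x-35,y-35,x+35,y+35)
    m=mask(im,(8,130,60),(24,255,255),roi);a=cv2.convexHull(big(m))
    inside=np.zeros_like(m);cv2.fillConvexPoly(inside,a,255)
    g=cv2.cvtColor(im,cv2.COLOR_RGB2GRAY);bm=((g<50)&(inside>0)).astype(np.uint8)*255
    M=cv2.moments(bm,True);ub=np.array([M["m10"],M["m01"]])/M["m00"];B.append(ray(c,ub));A.append(ray(c,cen(a)))
    print("amb",cv2.boxPoints(cv2.minAreaRect(a)),"beetle",ub,M["m00"],plane(c,ub,.035))
    print([plane(c,q,.035)[:2] for q in cv2.boxPoints(cv2.minAreaRect(a))])
print(tri(B),tri(A))
```

```text
[0.4503 0.1499 0.2313] [ 3.1414 -0.0001 -2.9944]
2 [267 258]
amb [[243.3781 233.4024]
 [281.4634 229.1707]
 [286.0732 270.6585]
 [247.9878 274.8903]] beetle [264.5329 254.988 ] 334.0 [0.4678 0.2304 0.035 ]
[array([0.4447, 0.2032]), array([0.4333, 0.2453]), array([0.4842, 0.2582]), array([0.4963, 0.2143])]
3 [357 212]
amb [[330.4951 187.9505]
 [372.2772 183.7723]
 [376.4554 225.5545]
 [334.6733 229.7327]] beetle [355.3051 209.096 ] 354.0 [0.4684 0.2308 0.035 ]
[array([0.4487, 0.199 ]), array([0.4375, 0.243 ]), array([0.4839, 0.2586]), array([0.4958, 0.2128])]
(array([0.4681, 0.2306, 0.035 ]), [np.float64(0.3), np.float64(0.3)]) (array([0.4684, 0.2305, 0.0254]), [np.float64(0.1), np.float64(0.1)])
```

Call:
{"name": "send_rows", "arguments": {"series": [{"tx":-0.06,"ty":-1,"tz":0,"wx":0,"wy":0,"wz":0,"fingers":1},{"tx":-0.06,"ty":-1,"tz":0,"wx":0,"wy":0,"wz":0,"fingers":1},{"tx":-0.06,"ty":-1,"tz":0,"wx":0,"wy":0,"wz":0,"fingers":1},{"tx":-0.06,"ty":-1,"tz":0,"wx":0,"wy":0,"wz":0,"fingers":1},{"tx":-0.06,"ty":-1,"tz":0,"wx":0,"wy":0,"wz":0,"fingers":1},{"tx":-0.06,"ty":-1,"tz":0,"wx":0,"wy":0,"wz":0,"fingers":1},{"tx":-0.06,"ty":-1,"tz":0,"wx":0,"wy":0,"wz":0,"fingers":1},{"tx":-0.06,"ty":-1,"tz":0,"wx":0,"wy":0,"wz":0,"fingers":1},{"tx":-0.06,"ty":-1,"tz":0,"wx":0,"wy":0,"wz":0,"fingers":1},{"tx":-0.06,"ty":-1,"tz":0,"wx":0,"wy":0,"wz":0,"fingers":1},{"tx":-0.06,"ty":-1,"tz":0,"wx":0,"wy":0,"wz":0,"fingers":1},{"tx":-0.06,"ty":-1,"tz":0,"wx":0,"wy":0,"wz":0,"fingers":1}]}}

```text
time: 4.55
eef_pos: [0.5001, -0.0862, 0.2314]
tcp_rot: [3.142, 0.0, -2.994]
ft_force: [0.3, 0.7, -0.0]
grip_width: 0.0853
finger_force: 0.0
```

Call:
{"name": "send_rows", "arguments": {"series": [{"tx":-0.06,"ty":-1,"tz":0,"wx":0,"wy":0,"wz":0,"fingers":1},{"tx":-0.06,"ty":-1,"tz":0,"wx":0,"wy":0,"wz":0,"fingers":1},{"tx":-0.06,"ty":-1,"tz":0,"wx":0,"wy":0,"wz":0,"fingers":1},{"tx":-0.06,"ty":-1,"tz":0,"wx":0,"wy":0,"wz":0,"fingers":1},{"tx":-0.06,"ty":-1,"tz":0,"wx":0,"wy":0,"wz":0,"fingers":1},{"tx":-0.06,"ty":-1,"tz":0,"wx":0,"wy":0,"wz":0,"fingers":1},{"tx":-0.06,"ty":-0.6,"tz":0,"wx":0,"wy":0,"wz":0,"fingers":1},{"tx":0,"ty":0,"tz":0,"wx":0,"wy":0,"wz":0,"fingers":1},{"tx":0,"ty":0,"tz":0,"wx":0,"wy":0,"wz":0,"fingers":1},{"tx":0,"ty":0,"tz":0,"wx":0,"wy":0,"wz":0,"fingers":1}]}}

```text
time: 5.55
eef_pos: [0.5276, -0.2145, 0.2314]
tcp_rot: [3.141, 0.0, -2.994]
ft_force: [-0.5, 0.4, 0.3]
grip_width: 0.0852
finger_force: 0.0
```

Run:
```python
from h import *
s=r.state();print(s["joint_pos"],s["eef_pos"],s["tcp_rot"])
np.savez("w4.npz",**dict(zip("KRt",cam("wrist"))));im=cams.snapshot("wrist");cv2.imwrite("pics/w4.png",im[:,:,::-1])
```

```text
[-3.86336232e-01  3.59801790e-01  1.63476494e-01  1.37446611e+00
  1.77333548e-04 -5.33514620e-01] [ 0.52756529 -0.21454181  0.23144309] [ 3.14144247e+00  9.44237442e-05 -2.99441427e+00]
```

View pics/w4.png

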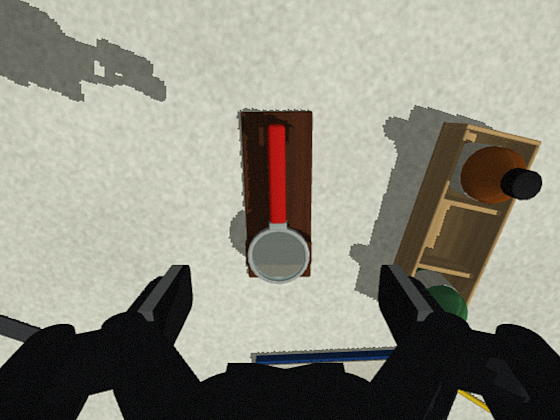

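The close view shows the red magnifier with its handle from (277,125) to (278,222) and its lens at (279,255). One short sideways move gives the second view.

Call:
{"name": "send_rows", "arguments": {"series": [{"tx":0,"ty":-1,"tz":0,"wx":0,"wy":0,"wz":0,"fingers":1},{"tx":0,"ty":-1,"tz":0,"wx":0,"wy":0,"wz":0,"fingers":1},{"tx":0,"ty":-1,"tz":0,"wx":0,"wy":0,"wz":0,"fingers":1},{"tx":0,"ty":0,"tz":0,"wx":0,"wy":0,"wz":0,"fingers":1},{"tx":0,"ty":0,"tz":0,"wx":0,"wy":0,"wz":0,"fingers":1},{"tx":0,"ty":0,"tz":0,"wx":0,"wy":0,"wz":0,"fingers":1}]}}

```text
time: 6.2
eef_pos: [0.5363, -0.2739, 0.2315]
tcp_rot: [3.141, 0.0, -2.995]
ft_force: [-0.4, -0.2, 0.2]
grip_width: 0.0857
finger_force: 0.0
```

Run:
```python
from h import *
np.set_printoptions(precision=4,suppress=True)
s=r.state();print(s["eef_pos"],s["tcp_rot"])
np.savez("w5.npz",**dict(zip("KRt",cam("wrist"))));im=cams.snapshot("wrist");cv2.imwrite("pics/w5.png",im[:,:,::-1])
E1=[];E2=[];L=[]
for k in(4,5):
    d=np.load(f"w{k}.npz");c=d["K"],d["R"],d["t"];im=cv2.imread(f"pics/w{k}.png")[:,:,::-1].copy()
    m=mask(im,(0,215,120),(6,255,255),(200,90,500,260));ct=big(m)
    b=cv2.boxPoints(cv2.minAreaRect(ct));b=b[np.argsort(b[:,1])];e1=b[:2].mean(0);e2=b[2:].mean(0)
    x,y=map(int,e2);h=cv2.cvtColor(im,cv2.COLOR_RGB2HSV)
    g=((h[:,:,1]<60)&(h[:,:,2]>50)).astype(np.uint8)*255
    roi=np.zeros_like(g);roi[y-2:y+75,x-45:x+45]=255
    # rim: circle via Hough, then refine
    gr=cv2.medianBlur(cv2.cvtColor(im,cv2.COLOR_RGB2GRAY),3)[y-5:y+80,x-50:x+50]
    hc=cv2.HoughCircles(gr,cv2.HOUGH_GRADIENT_ALT,1,30,param1=150,param2=.5,minRadius=20,maxRadius=40)
    print(k,"ends",e1,e2,cv2.minAreaRect(ct)[1],"circ",None if hc is None else hc[0]+[x-50,y-5,0])
    if hc is not None:
        u=hc[0][0][:2]+[x-50,y-5];L.append(ray(c,u));print("lens@.038",plane(c,u,.038))
    print(plane(c,e1,.044),plane(c,e2,.044));E1.append(ray(c,e1));E2.append(ray(c,e2))
for q in(E1,E2,L): print(tri(q))
```

```text
[ 0.5363 -0.2739  0.2315] [ 3.1414  0.0001 -2.9945]
4 ends [276.2232 124.8756] [278.5377 222.0824] (97.23434448242188, 15.590819358825684) circ [[278.     256.      29.6055]]
lens@.038 [ 0.6134 -0.2108  0.038 ]
[ 0.4684 -0.233   0.044 ] [ 0.5702 -0.2162  0.044 ]
5 ends [336.3259 124.853 ] [332.4313 222.2173] (14.788174629211426, 97.44208526611328) circ [[330.     257.      27.6503]]
lens@.038 [ 0.6146 -0.2106  0.038 ]
[ 0.4683 -0.2328  0.044 ] [ 0.5704 -0.2171  0.044 ]
(array([ 0.4683, -0.233 ,  0.0452]), [np.float64(0.0), np.float64(0.0)])
(array([ 0.572 , -0.216 ,  0.0389]), [np.float64(0.1), np.float64(0.1)])
(array([ 0.6139, -0.2107,  0.0383]), [np.float64(0.6), np.float64(0.6)])
```

Call:
{"name": "send_rows", "arguments": {"series": [{"tx":-0.27,"ty":0.85,"tz":0,"wx":0,"wy":0,"wz":0,"fingers":1},{"tx":-0.27,"ty":0.85,"tz":0,"wx":0,"wy":0,"wz":0,"fingers":1},{"tx":-0.27,"ty":0.85,"tz":0,"wx":0,"wy":0,"wz":-0.0015,"fingers":1},{"tx":0,"ty":0,"tz":1,"wx":0,"wy":0,"wz":0,"fingers":1},{"tx":0,"ty":0,"tz":1,"wx":0,"wy":0,"wz":0,"fingers":1},{"tx":0,"ty":0,"tz":1,"wx":0,"wy":0,"wz":0,"fingers":1},{"tx":0,"ty":0,"tz":1,"wx":0,"wy":0,"wz":0,"fingers":1},{"tx":0,"ty":0,"tz":1,"wx":0,"wy":0,"wz":0,"fingers":1},{"tx":0,"ty":0,"tz":1,"wx":0,"wy":0,"wz":0,"fingers":1},{"tx":0,"ty":0,"tz":1,"wx":0,"wy":0,"wz":0,"fingers":1},{"tx":0,"ty":0,"tz":0,"wx":0,"wy":0,"wz":0,"fingers":1},{"tx":0,"ty":0,"tz":0,"wx":0,"wy":0,"wz":0,"fingers":1}]}}

```text
time: 7.45
eef_pos: [0.5451, -0.221, 0.0919]
tcp_rot: [3.141, -0.0, -2.989]
ft_force: [0.3, -1.0, -0.2]
grip_width: 0.0855
finger_force: 0.0
```

Call:
{"name": "send_rows", "arguments": {"series": [{"tx":0,"ty":0,"tz":0.8,"wx":0,"wy":0,"wz":0,"fingers":1},{"tx":0,"ty":0,"tz":0.8,"wx":0,"wy":0,"wz":0,"fingers":1},{"tx":0,"ty":0,"tz":0.8,"wx":0,"wy":0,"wz":0,"fingers":1},{"tx":0,"ty":0,"tz":0.7,"wx":0,"wy":0,"wz":0,"fingers":1},{"tx":0,"ty":0,"tz":0.6,"wx":0,"wy":0,"wz":0,"fingers":1},{"tx":0,"ty":0,"tz":0,"wx":0,"wy":0,"wz":0,"fingers":1},{"tx":0,"ty":0,"tz":0,"wx":0,"wy":0,"wz":0,"fingers":0},{"tx":0,"ty":0,"tz":0,"wx":0,"wy":0,"wz":0,"fingers":-0.4},{"tx":0,"ty":0,"tz":0,"wx":0,"wy":0,"wz":0,"fingers":-1},{"tx":0,"ty":0,"tz":0,"wx":0,"wy":0,"wz":0,"fingers":-1},{"tx":0,"ty":0,"tz":0,"wx":0,"wy":0,"wz":0,"fingers":-1},{"tx":0,"ty":0,"tz":0,"wx":0,"wy":0,"wz":0,"fingers":-1}]}}

```text
time: 8.65
eef_pos: [0.5451, -0.2221, 0.0178]
tcp_rot: [-3.141, 0.001, -2.99]
ft_force: [-1.0, 1.3, 6.5]
grip_width: 0.0171
finger_force: 59.1
```

Call:
{"name": "send_rows", "arguments": {"series": [{"tx":0,"ty":0,"tz":0,"wx":0,"wy":0,"wz":0,"fingers":-1},{"tx":0,"ty":0,"tz":0,"wx":0,"wy":0,"wz":0,"fingers":-1},{"tx":0,"ty":0,"tz":0,"wx":0,"wy":0,"wz":0,"fingers":-1}]}}

```text
time: 8.95
eef_pos: [0.5451, -0.2221, 0.0178]
tcp_rot: [-3.141, 0.001, -2.991]
ft_force: [-1.1, 0.0, 6.1]
grip_width: 0.0169
finger_force: 59.1
```

Call:
{"name": "send_rows", "arguments": {"series": [{"tx":0,"ty":0,"tz":-0.3,"wx":0,"wy":0,"wz":0,"fingers":-1},{"tx":0,"ty":0,"tz":-0.5,"wx":0,"wy":0,"wz":0,"fingers":-1},{"tx":0,"ty":0,"tz":-0.7,"wx":0,"wy":0,"wz":0,"fingers":-1},{"tx":0,"ty":0,"tz":-0.8,"wx":0,"wy":0,"wz":0,"fingers":-1},{"tx":0,"ty":0,"tz":-0.9,"wx":0,"wy":0,"wz":0,"fingers":-1},{"tx":0,"ty":0,"tz":-0.9,"wx":0,"wy":0,"wz":0,"fingers":-1},{"tx":0,"ty":0,"tz":-0.9,"wx":0,"wy":0,"wz":0,"fingers":-1},{"tx":0,"ty":0,"tz":-0.9,"wx":0,"wy":0,"wz":0,"fingers":-1},{"tx":0,"ty":0,"tz":-0.9,"wx":0,"wy":0,"wz":0,"fingers":-1},{"tx":0,"ty":0,"tz":-0.7,"wx":0,"wy":0,"wz":0,"fingers":-1},{"tx":0,"ty":0,"tz":-0.5,"wx":0,"wy":0,"wz":0,"fingers":-1},{"tx":0,"ty":0,"tz":0,"wx":0,"wy":0,"wz":0,"fingers":-1}]}}

```text
time: 10.15
eef_pos: [0.5455, -0.2222, 0.179]
tcp_rot: [-3.14, 0.002, -2.99]
ft_force: [0.8, -0.3, -1.0]
grip_width: 0.0169
finger_force: 58.7
```

Run:
```python
from h import *
np.savez("w6.npz",**dict(zip("KRt",cam("wrist"))));im=cams.snapshot("wrist");cv2.imwrite("pics/w6.png",im[:,:,::-1])
t=cams.snapshot("scene");cv2.imwrite("pics/s6.png",cv2.resize(t[100:310,180:460],None,fx=2.6,fy=2.6,interpolation=cv2.INTER_CUBIC)[:,:,::-1])
s=r.state();print(s["ft_force"],s["wrist_torque"],s["grip_width"],s["eef_pos"])
```

```text
[ 0.72976119 -0.34352477 -1.89468171] [-0.01001695 -0.02117516  0.03763246] 0.01710818172390172 [ 0.54482537 -0.22197969  0.17708341]
```

View pics/w6.png

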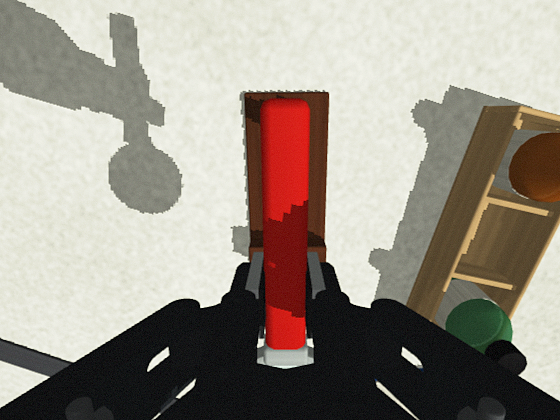

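View pics/s6.png

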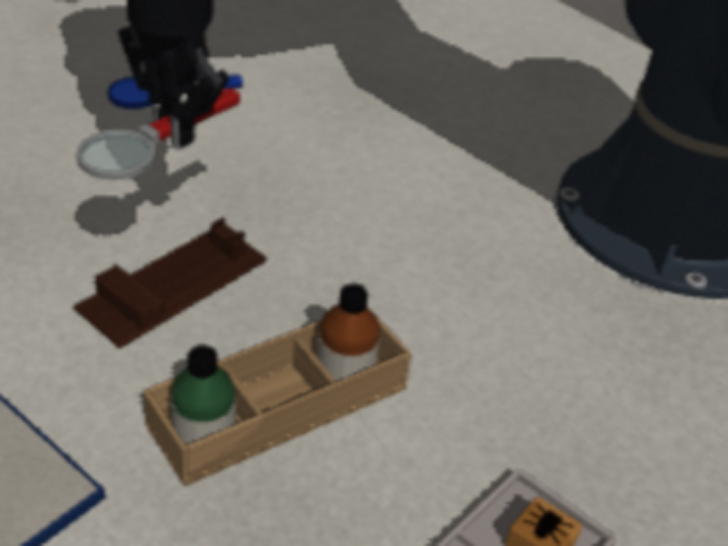

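Held level, with the lens forward and clear of the rest, 0.19 m up. Now over the rack.

Call:
{"name": "send_rows", "arguments": {"series": [{"tx":0.05,"ty":0.3,"tz":0,"wx":0,"wy":0,"wz":0,"fingers":-1},{"tx":0.1,"ty":0.6,"tz":0,"wx":0,"wy":0,"wz":0,"fingers":-1},{"tx":0.15,"ty":0.9,"tz":0,"wx":0,"wy":0,"wz":0,"fingers":-1},{"tx":0.17,"ty":1,"tz":0,"wx":0,"wy":0,"wz":0,"fingers":-1},{"tx":0.17,"ty":1,"tz":0,"wx":0,"wy":0,"wz":0,"fingers":-1},{"tx":0.17,"ty":1,"tz":0,"wx":0,"wy":0,"wz":0,"fingers":-1},{"tx":0.17,"ty":1,"tz":0,"wx":0,"wy":0,"wz":0,"fingers":-1},{"tx":0.17,"ty":1,"tz":0,"wx":0,"wy":0,"wz":0,"fingers":-1},{"tx":0.17,"ty":1,"tz":0,"wx":0,"wy":0,"wz":0,"fingers":-1},{"tx":0.17,"ty":1,"tz":0,"wx":0,"wy":0,"wz":0,"fingers":-1},{"tx":0.17,"ty":1,"tz":0,"wx":0,"wy":0,"wz":0,"fingers":-1},{"tx":0.17,"ty":1,"tz":0,"wx":0,"wy":0,"wz":0,"fingers":-1}]}}

```text
time: 11.45
eef_pos: [0.475, -0.0125, 0.1769]
tcp_rot: [3.141, -0.001, -2.99]
ft_force: [0.3, -0.0, -1.2]
grip_width: 0.017
finger_force: 58.7
```

Call:
{"name": "send_rows", "arguments": {"series": [{"tx":0.17,"ty":1,"tz":0,"wx":0,"wy":0,"wz":0,"fingers":-1},{"tx":0.17,"ty":1,"tz":0,"wx":0,"wy":0,"wz":0,"fingers":-1},{"tx":0.17,"ty":1,"tz":0,"wx":0,"wy":0,"wz":0,"fingers":-1},{"tx":0.17,"ty":1,"tz":0,"wx":0,"wy":0,"wz":0,"fingers":-1},{"tx":0.17,"ty":1,"tz":0,"wx":0,"wy":0,"wz":0,"fingers":-1},{"tx":0.17,"ty":1,"tz":0,"wx":0,"wy":0,"wz":0,"fingers":-1},{"tx":0.17,"ty":1,"tz":0,"wx":0,"wy":0,"wz":0,"fingers":-1},{"tx":0.17,"ty":1,"tz":0,"wx":0,"wy":0,"wz":0,"fingers":-1},{"tx":0.17,"ty":1,"tz":0,"wx":0,"wy":0,"wz":0,"fingers":-1},{"tx":0.14,"ty":0.8,"tz":0,"wx":0,"wy":0,"wz":0,"fingers":-1},{"tx":0.08,"ty":0.5,"tz":0,"wx":0,"wy":0,"wz":0,"fingers":-1},{"tx":0.05,"ty":0.3,"tz":0,"wx":0,"wy":0,"wz":0,"fingers":-1}]}}

```text
time: 12.65
eef_pos: [0.4079, 0.1909, 0.1771]
tcp_rot: [-3.142, -0.0, -2.989]
ft_force: [0.8, -0.5, -1.0]
grip_width: 0.0167
finger_force: 58.7
```

Call:
{"name": "send_rows", "arguments": {"series": [{"tx":0,"ty":0,"tz":0,"wx":0,"wy":0,"wz":0,"fingers":-1},{"tx":0,"ty":0,"tz":0,"wx":0,"wy":0,"wz":0,"fingers":-1}]}}

```text
time: 12.85
eef_pos: [0.4087, 0.1899, 0.1772]
tcp_rot: [-3.141, -0.0, -2.991]
ft_force: [0.5, -0.5, -1.3]
grip_width: 0.0171
finger_force: 58.7
```

Run:
```python
from h import *
np.set_printoptions(precision=4,suppress=True)
s=r.state();p=s["eef_pos"];Rm=Ro.from_euler("xyz",s["tcp_rot"]).as_matrix();print(p,s["tcp_rot"],s["grip_width"])
# magnifier tilt: back end of the handle vs before, in the wrist frame
im=cams.snapshot("wrist");cv2.imwrite("pics/w7.png",im[:,:,::-1])
for f in("w6","w7"):
    m=mask(cv2.imread(f"pics/{f}.png")[:,:,::-1].copy(),(0,215,120),(6,255,255),(200,60,360,350));print(f,cv2.boundingRect(big(m)))
# lens in top view
for n in("top","scene"):
    t=cams.snapshot(n);c=cam(n);L=p+np.array([.0688,.0115,.016]);u=c[0]@(c[1]@L+c[2]);u=u[:2]/u[2];x,y=u.astype(int);print(n,"expect lens",u)
    cv2.imwrite(f"pics/{n}7.png",cv2.resize(t[max(y-50,0):y+60,max(x-70,0):x+70],None,fx=4,fy=4,interpolation=cv2.INTER_CUBIC)[:,:,::-1])
print("delta tool",Rm.T@(np.array([.3993,.2191,.048])-p)/.02)
a=cv2.imread("pics/top7.png");b=cv2.imread("pics/scene7.png");cv2.imwrite("pics/both7.png",cv2.resize(np.vstack([a,b]),(560,600) if a.shape==b.shape else None,fx=0,fy=0) if a.shape==b.shape else a)
```

```text
[0.4087 0.1899 0.1772] [-3.1414 -0.0001 -2.9906] 0.017051717591272476
w6 (262, 99, 48, 123)
w7 (264, 100, 45, 122)
top expect lens [154.8352 211.5689]
scene expect lens [392.1881 243.3838]
delta tool [0.2436 1.5166 6.4616]
```

View pics/both7.png

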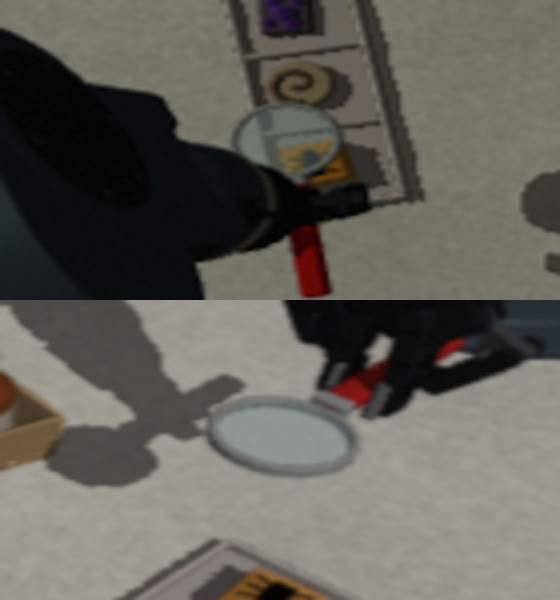

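The top panel shows the lens partly over the beetle block, and the scene panel shows the magnifier level with no contact. Now centring and lowering.

Call:
{"name": "send_rows", "arguments": {"series": [{"tx":0.06,"ty":0.4,"tz":0,"wx":0,"wy":0,"wz":0,"fingers":-1},{"tx":0.12,"ty":0.7,"tz":0,"wx":0,"wy":0,"wz":0,"fingers":-1},{"tx":0.06,"ty":0.4,"tz":0.3,"wx":0,"wy":0,"wz":0,"fingers":-1},{"tx":0,"ty":0,"tz":0.8,"wx":0,"wy":0,"wz":0,"fingers":-1},{"tx":0,"ty":0,"tz":1,"wx":0,"wy":0,"wz":0,"fingers":-1},{"tx":0,"ty":0,"tz":1,"wx":0,"wy":0,"wz":0,"fingers":-1},{"tx":0,"ty":0,"tz":1,"wx":0,"wy":0,"wz":0,"fingers":-1},{"tx":0,"ty":0,"tz":1,"wx":0,"wy":0,"wz":0,"fingers":-1},{"tx":0,"ty":0,"tz":0.6,"wx":0,"wy":0,"wz":0,"fingers":-1},{"tx":0,"ty":0,"tz":0.4,"wx":0,"wy":0,"wz":0,"fingers":-1},{"tx":0,"ty":0,"tz":0.2,"wx":0,"wy":0,"wz":0,"fingers":-1},{"tx":0,"ty":0,"tz":0,"wx":0,"wy":0,"wz":0,"fingers":-1}]}}

```text
time: 14.2
eef_pos: [0.3993, 0.2192, 0.0511]
tcp_rot: [-3.141, -0.0, -2.99]
ft_force: [0.4, 0.4, -1.6]
grip_width: 0.0169
finger_force: 58.7
```

Call:
{"name": "send_rows", "arguments": {"series": [{"tx":0,"ty":0,"tz":0,"wx":0,"wy":0,"wz":0,"fingers":-1},{"tx":0,"ty":0,"tz":0,"wx":0,"wy":0,"wz":0,"fingers":-1}]}}

```text
time: 14.4
eef_pos: [0.3998, 0.2193, 0.0518]
tcp_rot: [3.141, 0.001, -2.991]
ft_force: [0.1, -0.6, -1.2]
grip_width: 0.0167
finger_force: 58.7
```

Run:
```python
from h import *
np.set_printoptions(precision=4,suppress=True)
s=r.state();p=s["eef_pos"];print(p,s["tcp_rot"],s["ft_force"])
out=[];RY=[]
for n in("top","scene"):
    t=cams.snapshot(n);c=cam(n);L=p+np.array([.0688,.0115,.016])
    ang=np.linspace(0,2*np.pi,60);P=np.c_[L[0]+.036*np.cos(ang),L[1]+.036*np.sin(ang),np.full(60,L[2])]
    q=(c[0]@(c[1]@P.T+c[2][:,None]));q=(q[:2]/q[2]).T
    u=q.mean(0);x,y=u.astype(int);print(n,"expect",u)
    k=4;im=cv2.resize(t[y-35:y+35,x-70:x+70],None,fx=k,fy=k,interpolation=cv2.INTER_CUBIC)
    for w in((q-[x-70,y-35]+.5)*k-.5): cv2.circle(im,tuple(int(v) for v in w),1,(0,255,0),-1)
    out.append(im)
cv2.imwrite("pics/fin.png",np.vstack(out)[:,:,::-1])
```

```text
[0.3998 0.2193 0.0518] [ 3.1413  0.0009 -2.9905] [ 0.1016 -0.647  -1.1988]
top expect [158.6905 219.2007]
scene expect [392.626  292.5871]
```

View pics/fin.png

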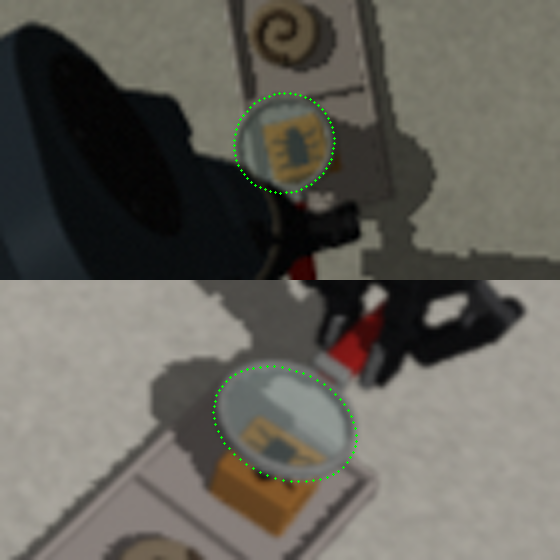

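The predicted rim matches the lens in both views, and the lens is clear of the block. It sits about 29 mm above the top, so I lower it 4 mm.

Call:
{"name": "send_rows", "arguments": {"series": [{"tx":0,"ty":0,"tz":0.1,"wx":0,"wy":0,"wz":0,"fingers":-1},{"tx":0,"ty":0,"tz":0.1,"wx":0,"wy":0,"wz":0,"fingers":-1},{"tx":0,"ty":0,"tz":0,"wx":0,"wy":0,"wz":0,"fingers":-1},{"tx":0,"ty":0,"tz":0,"wx":0,"wy":0,"wz":0,"fingers":-1},{"tx":0,"ty":0,"tz":0,"wx":0,"wy":0,"wz":0,"fingers":-1},{"tx":0,"ty":0,"tz":0,"wx":0,"wy":0,"wz":0,"fingers":-1}]}}

```text
time: 15.1
eef_pos: [0.3995, 0.2192, 0.0473]
tcp_rot: [3.142, 0.0, -2.99]
ft_force: [-0.7, -1.1, -0.2]
grip_width: 0.017
finger_force: 58.7
```

```bash
python3 -c "
from rig import r,close_job
s=r.state();print(s['eef_pos'],s['qd'],s['finger_force']);print(close_job())"
```

```text
[0.39947588 0.21915208 0.04733259] [-0.00078088  0.00157536  0.00057965  0.00045979 -0.00079462  0.00081163] 58.713862895965576
the job is handed in; nothing more can be done
None
```

The job is handed in at about 15 s: the gripper holds the magnifier still and level, its lens centred over the beetle block and about 24–25 mm above it by my measurements; no verdict was returned.

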